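# Switch off and open a UV curing box

### The job

The two resin ring patterns in the UV curing box on the bench are cured. Switch the lamps off first by pressing the raised end of the red rocker down, then press the orange release tab so that the amber lid springs up, and push the lid all the way back until it rests open by itself. Only press and push: do not lift or shift the box, and leave the patterns inside and the bottle, tweezers and pot beside it where they are.

Things in the scene. Friction and masses are not known exactly. Their poses are not given: they have to be found in the camera images.
- uv_box: White UV curing box, 142 mm deep (x) x 124 mm wide (y), 2.7 kg, loose on four rubber feet. Origin: centre of its underside. Its x axis points from front to back, y to its left, z up. In front (x -72 to -22 mm) a level console 46 mm high with the red rocker (right) and orange tab (middle); behind it the chamber, walls 46 mm high and 10 mm thick, under the amber lid.
- lamp_switch (a joint): Red lamp rocker on the console, 30 mm long (box y) x 20 mm wide, black bezel 48 mm high; axis along the box's x through (-48, -36, 46) mm of the box. 0 = on: its right end (box -y) stands up; 0.36 rad = off: right half level, 50 mm high, left end up. It stays where it is left; about 2.5 N at the end moves it.
- switch_end (a point): Point on top of the rocker's right half, 13.5 mm from its middle, 1.5 mm inside its right end; the point to press down. While on: 54.8 mm high, at about (-48, -49, 55) mm of the box; while off: 50 mm high. It moves with the rocker.
- release_tab (a joint): Orange release tab in the middle of the console: ribbed pad 21 mm long (box x) x 24 mm wide, sloping from 50 mm high at its rear up to 57 mm at its front end, with a hook behind it that holds the lid's tongue. 0 = at rest; near 0.18 rad (front end down 5 mm) the hook lets go; stop at 0.33 rad (pad level, 47 mm high). Springs back; about 3.5 N at the front releases, 4.5 N reaches the stop.
- tab_pad (a point): Point on top of the tab's pad, 15 mm in front of its rear end, 55 mm high at rest, at (-52, 0, 55) mm of the box; press straight down here or up to 6 mm nearer the box's front. The hook stands up behind the pad, from x = -33 to -25 mm of the box, up to 58.5 mm high. The point moves with the tab.
- uv_lid (a joint): Lid: smooth dark frame 122 mm wide (y), 88 mm deep, 7 mm thick, with amber hood, top 72.5 mm high when shut, 0.15 kg, hinged at its rear edge. 0 = shut and caught; released, spring pins lift it to about 0.65 rad, where it rests. Pushed (1 to 3 N) past about 1.3 rad it falls back on to its stop at 1.85 rad, fully open, and stays; let go sooner it sinks back to 0.65 rad.
- lid_front (a point): Middle of the lower front edge of the lid's frame, 88 mm from the hinge line; moves with the lid. 47 mm high when shut, about 100 mm when sprung up (then at x = -5 mm of the box). A steel tongue 6 mm long and 14 mm wide stands out in front of it. The frame's front bar is 10 mm deep and 7 mm thick; the hood behind it rises 18 mm above the frame.
- lid_hinge (a point): Middle of the lid's hinge line, at (66, 0, 49) mm of the box; the line runs along the box's y.
- turntable (a point): Centre of the top of the round fixed turntable (radius 34 mm) in the chamber, at (20, 0, 17) mm of the box.
- band_pattern: Loose green resin band ring, 21 mm across, 6 mm high, lying flat on the turntable; origin: centre of its underside. Leave alone.
- signet_pattern: Loose green resin signet ring, 21 mm across with a small flat head, 9 mm high, lying flat on the turntable; origin: centre of its underside. Leave alone.
- bottle_brown: Small brown bottle with black cap, 40 mm across, 76 mm high, standing loose at the left of the box; origin: centre of its underside. Leave alone.
- tweezers_b: Steel tweezers, 122 x 19 x 8 mm, lying loose at the left of the box's front; origin: centre of the underside. Leave alone.
- pot_white: Small white cream pot, 46 mm across, 30 mm high, standing loose at the right of the box; origin: centre of its underside. Leave alone.
- lamp_head (a point): Centre of the shade of the fixed gooseneck lamp that hangs over the bench to the left of and above the box: a solid about 140 mm across in every direction, its underside 270 mm over the bench. Keep the gripper and arm clear of it; its neck bends away over the right of the box.

How it is judged:
On the way, in this order (a step that is already met when the one before it is completed fails the run):
1. the lamp switch is rocked over to off (value of joint lamp_switch above 0.27 rad), for 0.1 s.
2. the tab has been pressed and the lid has sprung up (value of joint uv_lid above 0.2 rad), for 0.1 s.
3. the lid is pushed all the way back (value of joint uv_lid above 1.7 rad), for 0.2 s.
At the end, for the whole second after the job is handed in: The lid rests fully open on its stop (over 1.75 rad), the lamp switch is off (over 0.27 rad), the tab has sprung back, the box stands still on its feet within 30 mm of its place, both patterns lie on the turntable, and bottle, tweezers and pot are within 20 mm of their places (value of joint uv_lid above 1.75 rad and velocity of joint uv_lid below 0.1 rad/s and value of joint lamp_switch above 0.27 rad and value of joint release_tab below 0.06 rad and distance of uv_box from where it was at the start of the episode below 0.03 m and angle between uv_box's own z axis and vertical below 0.03 rad and linear speed of uv_box below 0.02 m/s and distance between each of band_pattern, signet_pattern and turntable below 0.034 m and distance of each of bottle_brown, tweezers_b, pot_white from where it was at the start of the episode below 0.02 m); the robot touches nothing.
It fails at once if the lid comes open while the lamps are still on (value of joint uv_lid above 0.12 rad and value of joint lamp_switch below 0.2 rad).
It fails at once if the box is lifted, tipped or shoved more than 30 mm (height (world z) of uv_box above 0.012 m or angle between uv_box's own z axis and vertical above 0.12 rad or distance of uv_box from where it was at the start of the episode above 0.03 m).
It fails at once if a resin pattern is lifted or carried off the turntable (distance between any of band_pattern, signet_pattern and turntable above 0.04 m).
It fails at once if the bottle, tweezers or pot is lifted, knocked over or moved (distance of any of bottle_brown, tweezers_b, pot_white from where it was at the start of the episode above 0.02 m or angle between bottle_brown's own z axis and vertical above 0.3 rad).
It also fails if it takes over 40 s, if anything falls off the work surface, if the arm or the gripper's body presses on something with over 40 N, if the wrist force passes 120 N, or if a joint passes its speed limit or range.

### The arm

A 6-joint arm with a two-finger parallel gripper is mounted at the origin on a cart in front of the work surface, level with it; the furniture and walls round the work are solid. World frame = base frame: x ahead of the robot, y to its left, z up, the work surface at z = 0. Lengths are in m, angles in rad, forces in N, time in s.
With the tool pointing down it reaches from about 0.425 to 0.95 m from the base axis. Payload 3.5 kg.
Tool frame: the origin (TCP) lies on the centre line of the jaws, within the pads' length; the fingertips stand 17 mm ahead of it and the grasp point (between the pads) lies 2 mm behind it; z points along the fingers, y is the line along which they close (so a half turn about z gives the same grasp; the last joint's range is limited). The gripper opens to 85 mm and grips with 20 to 120 N. Pads are 22 mm wide; open, the fingers measure 114 mm over their backs; the gripper's body (76 mm by 85 mm) begins 54 mm behind the grasp point. The pads swing forward as they close: fully open they stand 13 mm farther back than shut.
Start: joints at [1.011, 0.286, 1.577, -0, 1.279, -0.15], TCP at [0.269, 0.619, 0.248] pointing down, gripper open.
Joint ranges: [-2.77, 2.77], [-0.9, 2.22], [0.21, 2.48], [-1.53, 4.67], [0.24, 2.81], [-2.84, 2.84]. Speed limits (rad/s): [2.79, 2.79, 3.14, 3.14, 3.14, 3.14].

### API

Orientations are given as a unit quaternion [x, y, z, w].
In Python, from plant import ctrl gives the robot as it stands. The module is installed in compiled form; this text tells all that it offers.
- The arm moves only by the tool drive_tool, never from a script. Its argument "moves" is a list of rows, each a list of 3 entries, a list of its own where there are three numbers: the turn, a rotation vector about the tool's x, y, z in rad, then the shift along the tool's x, y, z in m, then the finger opening in m, from 0 to 0.0854. A call has 1 to 5 rows; each row shifts and turns the commanded pose from where the row before left it, along the tool's axes as they then stand; what a row does not reach is not made up. A row lasts 1/8 s, in which the tool goes at most 62.5 mm and 10.7 degrees, less where a joint would pass 70% of its speed; a pose out of reach is approached as far as the arm can. A call with a gripper value outside its range is refused whole. The fingers move at their own pace and stop on an object; "grip_force" is the grip in N (left out, the last holds). Time passes only in rows, so rows that do not move let the fingers close. It gives the time, the measured TCP pose, the force, the opening and the grip force at its end, in the units of the state.
- ctrl.get_state(): the state, without advancing time (a new reading comes with each control period).
- ctrl.read_camera(name): name is "scene" or "top" or "wrist"; returns a dict with "image" (400x640x3 uint8, red, green, blue), "fx", "fy", "cx", "cy" (pixels), "dist" ([k1, k2, p1, p2, k3] as OpenCV has them; the pictures are not rectified), "R" (3x3) and "t" (3): a world point X has camera coordinates R X + t. Camera axes: x right, y down, z forward; pixel columns grow to the right and rows downward; lengths in m; the calibration is good to about 2 mm. A picture is of the moment at which its call begins. There is no depth.
- ctrl.sign_off(): hands the job in; it is judged then, once.
The state is a dict: "time": time; "qpos": joint angles; "dq": joint speeds; "joint_efforts": joint torques, N m; "eef_pos": TCP position; "tcp_rot": TCP orientation; "contact_force": force on the tool from outside, world axes, zero at the start; "wrist_torque": the same for the moment, N m; "opening": opening from 0.0 (shut) to 1.0 (fully open); "finger_force": force on a finger pad.
Only numpy, scipy, OpenCV 4.12 (cv2) and the standard library are available. Lean on these libraries where they do the work, as an engineer would, in place of code of your own. Each camera call takes 0.05 s, during which the arm holds its last target. There are 200 camera calls.

## Working session

There is one attempt and no reset: what is moved stays moved. The work goes in short steps, Python scripts to look and compute and a tool call to move; the robot and the scene stay as the last step left them, time stands still between calls to the robot, and variables do not carry over. Pictures are saved under pics/ and viewed, at most 10 in all, crops included, and the job is handed in when it is done.

Besides the shell and the picture viewer there is one more tool, called as name([rows], argument=value, ...), one row to a line, values as JSON. drive_tool: Moves the arm, as the interface text tells. Its arguments: {"type":"object","properties":{"moves":{"type":"array","items":{"type":"array"}},"grip_force":{"type":"number"}},"required":["moves"]}

```bash
mkdir -p pics
cat > h.py <<'E'
import numpy as np, cv2
from scipy.spatial.transform import Rotation as Rot
from plant import ctrl
def snap(name,fn,crop=None,s=1):
    c=ctrl.read_camera(name); im=c['image'][:,:,::-1]
    np.savez(f'pics/{fn}.npz',**{k:np.array(v) for k,v in c.items()})
    if crop: im=im[crop[1]:crop[3],crop[0]:crop[2]]
    cv2.imwrite(f'pics/{fn}.png',cv2.resize(im,None,fx=s,fy=s,interpolation=cv2.INTER_CUBIC))
def px2w(fn,uv,z):
    c=np.load(f'pics/{fn}.npz')
    K=np.array([[c['fx'],0,c['cx']],[0,c['fy'],c['cy']],[0,0,1]],float)
    p=cv2.undistortPoints(np.array(uv,float).reshape(-1,1,2),K,c['dist'])[:,0]
    d=np.c_[p,np.ones(len(p))]@c['R']; o=-c['R'].T@c['t']
    z=np.broadcast_to(z,len(p))
    return o+d*((z-o[2])/d[:,2])[:,None]
def w2px(fn,X):
    c=np.load(f'pics/{fn}.npz')
    K=np.array([[c['fx'],0,c['cx']],[0,c['fy'],c['cy']],[0,0,1]],float)
    return cv2.projectPoints(np.array(X,float).reshape(-1,1,3),cv2.Rodrigues(c['R'])[0],c['t'],K,c['dist'])[0][:,0]
E
python3 - <<'E'
from h import *
s=ctrl.get_state(); print(s)
snap('scene','s0');snap('top','t0')
E
```

```text
{'time': 0.0, 'qpos': array([ 1.01100088e+00,  2.87193078e-01,  1.57818410e+00,  2.37822739e-06,
        1.27859025e+00, -1.49992296e-01]), 'dq': array([-0.00036877, -0.00056428, -0.0002118 ,  0.00157365, -0.00202758,
        0.0008946 ]), 'joint_efforts': array([ 4.92517793e-04, -4.05975151e+01, -2.92631328e+01, -1.26004193e-04,
        5.79469561e-03, -1.78698400e-05]), 'eef_pos': array([0.26857521, 0.61859409, 0.24692501]), 'tcp_rot': array([ 2.03470989e-01,  9.79080255e-01, -1.11299781e-03, -4.13673601e-04]), 'contact_force': array([ 0.17007694,  0.55348475, -0.32175124]), 'wrist_torque': array([-0.0108425 ,  0.05877311, -0.02626024]), 'finger_force': 0.0, 'opening': 1.000732627041151}
```

View pics/t0.png

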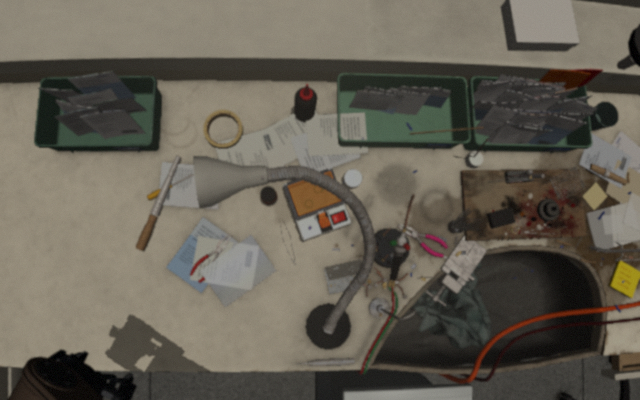

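View pics/s0.png

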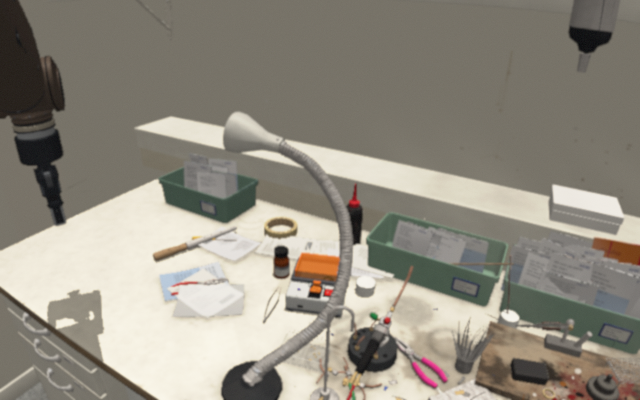

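Run:
```python
from h import *
im=cv2.imread('pics/t0.png')[150:250,250:383]
cv2.imwrite('pics/t0c.png',cv2.resize(im,None,fx=6,fy=6,interpolation=cv2.INTER_CUBIC))
im=cv2.imread('pics/s0.png')[230:330,250:390]
cv2.imwrite('pics/s0c.png',cv2.resize(im,None,fx=5.5,fy=5.5,interpolation=cv2.INTER_CUBIC))
for n in('t0','s0'):
  c=np.load(f'pics/{n}.npz');print(n,-c['R'].T@c['t'],c['R'][2],c['fx'])
# neck 3D: lamp head etc. ray points at 2 heights in each view
print(px2w('t0',[[328,325],[318,205],[215,182],[215,182]],[0,.05,.27,.4]))
print(px2w('s0',[[252,388],[317,283]],[0,.05]))
```

```text
t0 [0.46898946 0.28386514 1.05094246] [ 0.12979334 -0.05871503 -0.98980111] 433.42516918735123
s0 [-0.07582327 -0.13273637  0.61835992] [ 0.78344269  0.42607408 -0.452414  ] 417.6924327367088
[[0.3062908  0.19407134 0.        ]
 [0.58855613 0.21888265 0.05      ]
 [0.60438538 0.4202153  0.27      ]
 [0.58184663 0.3975177  0.4       ]]
[[0.30568266 0.19332203 0.        ]
 [0.57151818 0.21216411 0.05      ]]
```

View pics/t0c.png

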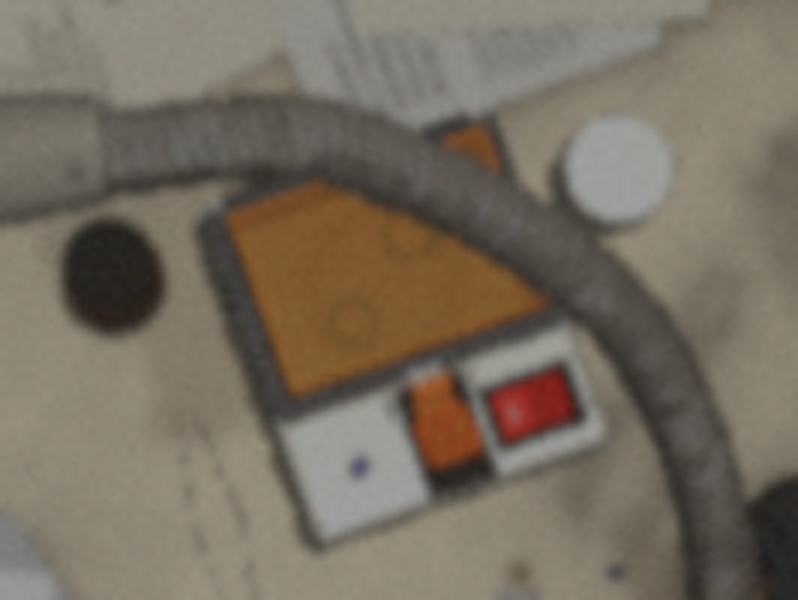

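View pics/s0c.png

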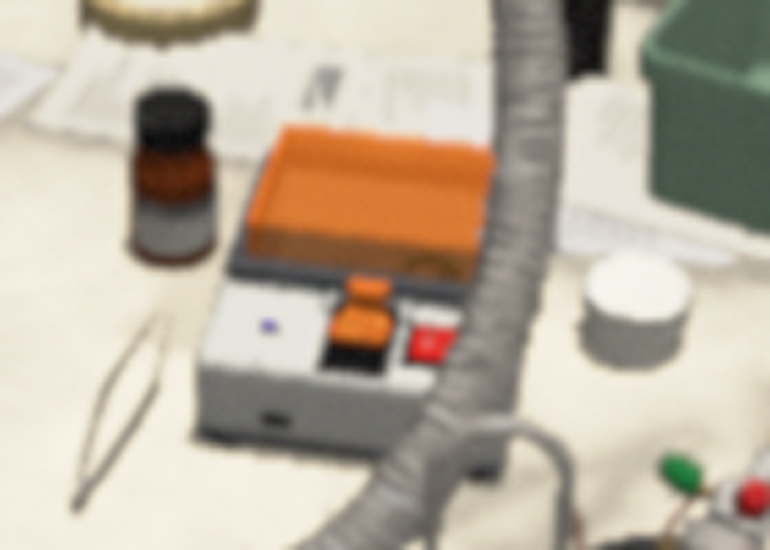

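```bash
cat > fit.py <<'E'
from h import *
from scipy.optimize import least_squares
T=[((605,437),(-71,-62,46)),((320,547),(-71,62,46)),((535,405),(-48,-36,49)),((270,415),(-22,62,46)),((290,396),(-12,51,54)),((568,323),(-22,-62,46))]
S=[((203,365),(-71,62,46)),((366,325),(-47,0,53)),((222,288),(-22,62,46)),((428,345),(-48,-33,50)),((197,432),(-71,62,4))]
ut=np.array([t[0] for t in T])/6+[250,150]; us=np.array([t[0] for t in S])/5.5+[250,230]
bt=np.array([t[1] for t in T])/1e3; bs=np.array([t[1] for t in S])/1e3
def tow(p,b): 
    b=np.atleast_2d(b);c,s=np.cos(p[2]),np.sin(p[2])
    return np.c_[p[0]+c*b[:,0]-s*b[:,1],p[1]+s*b[:,0]+c*b[:,1],b[:,2]]
f=lambda p:np.r_[(w2px('t0',tow(p,bt))-ut).ravel(),(w2px('s0',tow(p,bs))-us).ravel()]
if __name__=='__main__':
    r=least_squares(f,[.59,.21,.2],loss='soft_l1');p=r.x;print(p,f(p).reshape(-1,2).round(2).tolist())
    print(tow(p,[[-.048,-.0495,.055],[-.052,0,.055],[-.005,0,.1],[.066,0,.049],[0,0,0]]))
    # neck triangulation
    from itertools import product
    def ray(n,uv):
        a=px2w(n,[uv],0.)[0];c=np.load(f'pics/{n}.npz');o=-c['R'].T@c['t'];return o,(a-o)
    us=dict(); 
    tp=[(268,173),(300,170),(325,180),(345,193),(362,212),(370,240),(360,280)]
    sp=[(262,138),(290,148),(315,166),(335,190),(345,215),(348,250),(340,290),(315,325),(285,355)]
    # densify scene curve and take the point nearest each top ray
    P=np.array(sp,float);q=np.linspace(0,len(P)-1,200);D=np.c_[np.interp(q,range(len(P)),P[:,0]),np.interp(q,range(len(P)),P[:,1])]
    for t in tp:
        o,d=ray('t0',t);best=None
        for z in np.linspace(0.0,.5,251):
            X=o+d*((z-o[2])/d[2]);e=np.linalg.norm(D-w2px('s0',X)[0],axis=1).min()
            if best is None or e<best[0]:best=(e,X)
        print(t,best[0].round(2),best[1].round(3))
E
python3 fit.py
```

```text
[0.59277034 0.21957223 0.34557268] [[2.03, -0.01], [-0.24, -0.06], [0.07, -0.22], [0.86, 2.08], [0.58, -0.72], [0.84, -0.56], [-2.49, -1.58], [-1.28, -0.24], [-0.85, -1.51], [2.62, -0.56], [-1.16, 1.39]]
[[0.56437543 0.15673929 0.055     ]
 [0.54384449 0.20195798 0.055     ]
 [0.58806593 0.21787856 0.1       ]
 [0.65486853 0.24192878 0.049     ]
 [0.59277034 0.21957223 0.        ]]
(268, 173) 0.12 [0.609 0.321 0.334]
(300, 170) 0.35 [0.619 0.267 0.308]
(325, 180) 0.32 [0.605 0.221 0.288]
(345, 193) 0.09 [0.584 0.184 0.272]
(362, 212) 0.18 [0.554 0.145 0.224]
(370, 240) 0.16 [0.502 0.12  0.166]
(360, 280) 0.3 [0.417 0.13  0.092]
```

The top view shows the box's console, with the rocker near crop pixel (535,405) and the tab near (447,425). The lamp neck passes about 0.25 m above the rocker. In the scene view, the bottle and tweezers are on the left and the pot is on the right. I'll bring the gripper in tilted from the front left, fingers closed, under the lamp.

drive_tool([
  [[0,0,0],[-0.046,-0.038,0],0],
  [[0,0,0],[-0.046,-0.038,0],0],
  [[0,0,0],[-0.046,-0.038,0],0],
  [[0,0,0],[-0.046,-0.038,0],0],
  [[0,0,0],[-0.046,-0.038,0],0],
])

```text
time: 0.72
eef_pos: [0.4044, 0.3513, 0.2479]
tcp_rot: [0.203, 0.979, -0.0, -0.0]
contact_force: [1.1, 0.8, 0.6]
opening: 0.004
finger_force: 0.0
```

drive_tool([
  [[0,0,0.144],[0,0,0],0],
  [[0,0,0.144],[0,0,0],0],
  [[0,-0.17,0],[0,0,0],0],
  [[0,-0.17,0],[0,0,0],0],
  [[0,-0.17,0],[0,0,0],0],
])

```text
time: 1.35
eef_pos: [0.4042, 0.3532, 0.2487]
tcp_rot: [0.331, 0.909, -0.087, 0.24]
contact_force: [-0.2, -0.4, -0.4]
opening: -0.004
finger_force: 0.0
```

drive_tool([
  [[0,-0.17,0],[0,0,0],0],
  [[0,-0.17,0],[0,0,0],0],
  [[0,0,0],[0,0,0],0],
])

```text
time: 1.72
eef_pos: [0.4023, 0.3533, 0.2453]
tcp_rot: [0.309, 0.857, -0.143, 0.386]
contact_force: [-0.2, 0.6, -0.2]
opening: 0.005
finger_force: 0.0
```

```bash
cat >> h.py <<'E'
def tip(s=None):
    """lower closed fingertip edge mid-point (world), R"""
    s=s or ctrl.get_state(); R=Rot.from_quat(s['tcp_rot']).as_matrix()
    return s['eef_pos']+R@[.011,0,.017],R
def st():
    s=ctrl.get_state();t,R=tip(s);z=R[:,2]
    print('t',s['time'],'tcp',s['eef_pos'].round(4),'lowtip',t.round(4),'head',np.degrees(np.arctan2(z[1],z[0])).round(1),'tilt',np.degrees(np.arccos(-z[2])).round(1),'F',s['contact_force'].round(2),'q',s['qpos'].round(2),'yz',R[2,1].round(3))
    return t,R
E
python3 - <<'E'
from h import *
from fit import tow
t,R=st()
snap('wrist','w1');
E
```

```text
t 1.725 tcp [0.4023 0.3533 0.2453] lowtip [0.4064 0.3497 0.2259] head -40.1 tilt 48.6 F [-0.16  0.61 -0.23] q [ 0.86  0.07  1.98 -0.91  1.25  0.36] yz -0.006
```

View pics/w1.png

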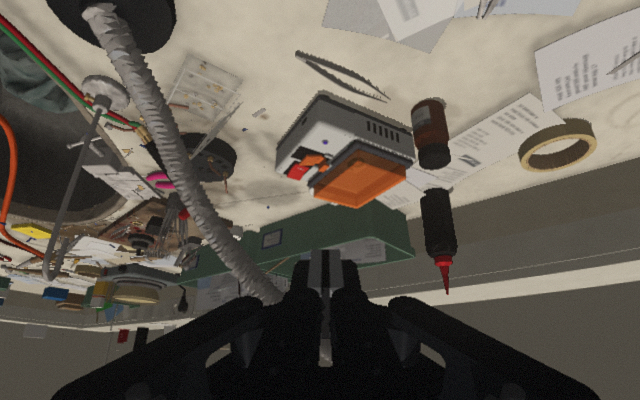

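Run:
```python
from h import *
c=np.load('pics/w1.npz');o=-c['R'].T@c['t'];t,R=st()
s=ctrl.get_state();print('cam in tool',R.T@(o-s['eef_pos']))
print('proj tip',w2px('w1',[t]))
im=cv2.imread('pics/w1.png')[85:215,265:425]
cv2.imwrite('pics/w1c.png',cv2.resize(im,None,fx=5,fy=4.6,interpolation=cv2.INTER_CUBIC))
```

```text
t 1.775 tcp [0.4033 0.3533 0.2468] lowtip [0.4074 0.3498 0.2273] head -40.1 tilt 48.5 F [ 0.12 -0.51 -0.08] q [ 0.86  0.07  1.98 -0.91  1.25  0.36] yz -0.003
cam in tool [ 0.07479576 -0.00152318 -0.12410692]
proj tip [[328.17604338 250.24424312]]
```

View pics/w1c.png

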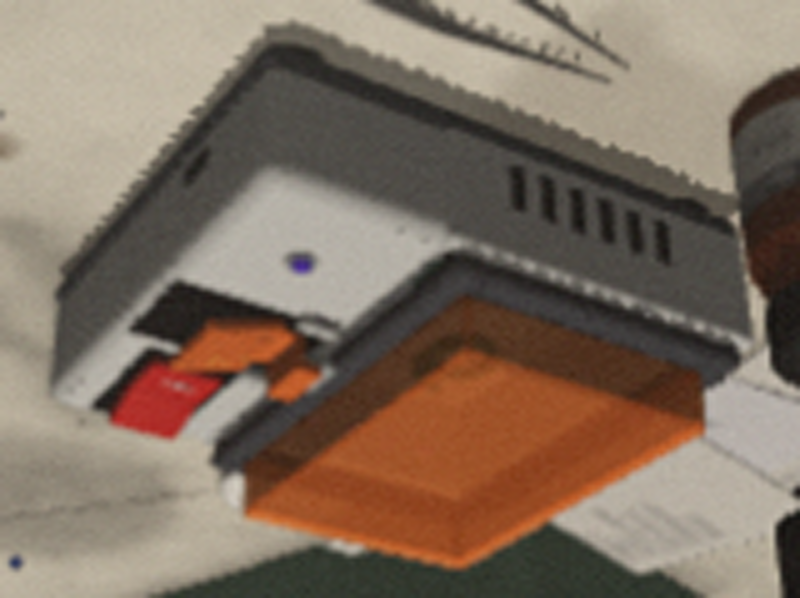

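```bash
cat > fit2.py <<'E'
from fit import *
W=[((268,170),(-71,62,46)),((58,395),(-71,-62,46)),((189,346),(-58,0,57)),((112,422),(-58,-51,55)),((178,437),(-38,-51,55)),((455,252),(-22,61,54)),((213,458),(-22,-61,54))]
uw=np.array([t[0] for t in W])/[5,4.6]+[265,85];bw=np.array([t[1] for t in W])/1e3
f2=lambda p:(w2px('w1',tow(p,bw))-uw).ravel()
if __name__=='__main__':
    for g in (f2,lambda p:np.r_[f2(p),f(p)]):
        p=least_squares(g,[.59,.22,.34],loss='soft_l1').x;print(p,f2(p).reshape(-1,2).round(1).tolist())
    print(tow(p,[[-.048,-.0495,.055],[-.054,0,.055]]))
E
python3 fit2.py
```

```text
[0.58975812 0.22722729 0.37418826] [[-0.5, -2.4], [-1.6, 1.4], [0.6, -0.4], [-0.5, 0.1], [0.0, 0.5], [1.0, 0.2], [0.5, 1.1]]
[0.59226674 0.22372203 0.36317292] [[-0.6, -0.0], [-2.2, 2.6], [0.2, 1.2], [-1.2, 1.4], [-0.8, 1.8], [0.3, 2.5], [-0.5, 2.3]]
[[0.56498205 0.16039909 0.055     ]
 [0.54178892 0.20453897 0.055     ]]
```

Run:
```python
from h import *
t,R=st(); print(R.T@(np.array([.565,.160,.095])-t))
```

```text
t 1.775 tcp [0.4033 0.3533 0.2468] lowtip [0.4074 0.3498 0.2273] head -40.1 tilt 48.5 F [ 0.12 -0.51 -0.08] q [ 0.86  0.07  1.98 -0.91  1.25  0.36] yz -0.003
[-0.06130132 -0.04406461  0.2695452 ]
```

drive_tool([
  [[0,0,0],[-0.012,-0.009,0.053],0],
  [[0,0,0],[-0.012,-0.009,0.053],0],
  [[0,0,0],[-0.012,-0.009,0.053],0],
  [[0,0,0],[-0.012,-0.009,0.053],0],
  [[0,0,0],[-0.012,-0.009,0.053],0],
])

```text
time: 2.4
eef_pos: [0.5603, 0.1634, 0.1195]
tcp_rot: [0.313, 0.856, -0.14, 0.388]
contact_force: [0.7, 0.1, 1.2]
opening: 0.001
finger_force: 0.0
```

drive_tool([
  [[0,0,0],[0,0,0],0],
  [[0,0,0],[0,0,0],0],
])

```text
time: 2.65
eef_pos: [0.5591, 0.1648, 0.1196]
tcp_rot: [0.313, 0.856, -0.141, 0.388]
contact_force: [0.0, 0.5, -0.1]
opening: 0.0
finger_force: 0.0
```

Run:
```python
from h import *
st(); snap('wrist','w2',s=1.25)
```

```text
t 2.65 tcp [0.5591 0.1648 0.1196] lowtip [0.5633 0.1612 0.1001] head -40.0 tilt 48.7 F [ 0.01  0.53 -0.15] q [ 0.38  0.2   2.11 -1.21  0.78  0.4 ] yz 0.002
```

View pics/w2.png

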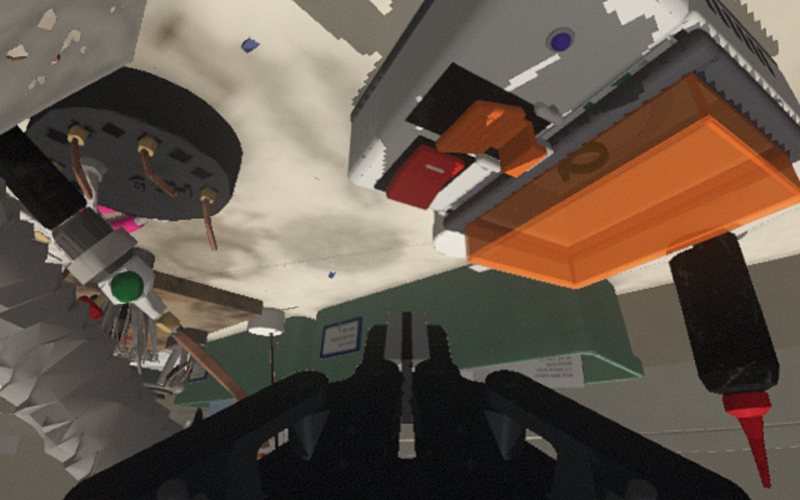

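Run:
```python
from fit2 import *
W=[((388,190),(-58,-51,55)),((433,208),(-38,-51,55)),((437,152),(-58,-12,57)),((480,101),(-58,12,57)),((441,212),(-22,-61,54)),((351,180),(-71,-61,46)),((690,38),(-22,61,54))]
uw=np.array([t[0] for t in W])/1.25;bw3=np.array([t[1] for t in W])/1e3
f3=lambda p:(w2px('w2',tow(p,bw3))-uw).ravel()
for g in (f3,lambda p:np.r_[f3(p),f2(p),f(p)]):
    p=least_squares(g,[.59,.22,.34],loss='soft_l1').x;print(p,f3(p).reshape(-1,2).round(1).tolist())
    a=tow(p,[[-.048,-.0505,.055],[-.054,0,.055]]);print(a)
    t,R=st();print((R.T@(a[0]-t)).round(4), 'down unit',(R.T@[0,0,-1]).round(3))
```

```text
[0.59263351 0.22239208 0.3438791 ] [[-3.9, 8.5], [-6.8, 4.1], [-0.2, -0.5], [2.2, 3.9], [0.7, 14.0], [-4.5, 4.2], [18.3, -3.7]]
[[0.56446938 0.15866586 0.055     ]
 [0.541795   0.20418644 0.055     ]]
t 2.7 tcp [0.5589 0.1656 0.1199] lowtip [0.5631 0.1621 0.1004] head -39.9 tilt 48.7 F [-0.63  0.46  0.4 ] q [ 0.38  0.2   2.11 -1.21  0.78  0.4 ] yz 0.002
[ 0.032  -0.0019  0.0324] down unit [ 0.752 -0.002  0.66 ]
[0.59227919 0.22306157 0.3563628 ] [[-2.9, 8.7], [-5.7, 4.1], [-0.1, -0.5], [1.7, 3.6], [2.1, 13.9], [-3.4, 4.7], [18.4, -6.1]]
[[0.56491276 0.15898873 0.055     ]
 [0.5416719  0.2042227  0.055     ]]
t 2.7 tcp [0.5589 0.1656 0.1199] lowtip [0.5631 0.1621 0.1004] head -39.9 tilt 48.7 F [-0.63  0.46  0.4 ] q [ 0.38  0.2   2.11 -1.21  0.78  0.4 ] yz 0.002
[ 0.0319 -0.0013  0.0325] down unit [ 0.752 -0.002  0.66 ]
```

drive_tool([
  [[0,0,0],[0.0245,-0.0015,0.026],0],
  [[0,0,0],[0.006,0,0.0053],0],
  [[0,0,0],[0.004,0,0.0035],0],
  [[0,0,0],[0,0,0],0],
])

```text
time: 3.2
eef_pos: [0.5603, 0.1627, 0.0707]
tcp_rot: [0.311, 0.856, -0.14, 0.388]
contact_force: [0.8, 0.9, 0.6]
opening: 0.0
finger_force: 0.3
```

drive_tool([
  [[0,0,0],[0.0015,0,0.0013],0],
  [[0,0,0],[0.0015,0,0.0013],0],
  [[0,0,0],[0,0,0],0],
])

```text
time: 3.58
eef_pos: [0.5608, 0.1619, 0.0677]
tcp_rot: [0.312, 0.855, -0.141, 0.389]
contact_force: [-3.0, -1.9, 8.4]
opening: 0.002
finger_force: 3.9
```

Run:
```python
from h import *
st(); snap('wrist','w3',crop=(240,60,480,240),s=3)
```

```text
t 3.575 tcp [0.5608 0.1619 0.0677] lowtip [0.5651 0.1584 0.0483] head -40.0 tilt 48.9 F [-2.95 -1.87  8.37] q [ 0.37  0.31  2.11 -1.33  0.75  0.55] yz 0.001
```

View pics/w3.png

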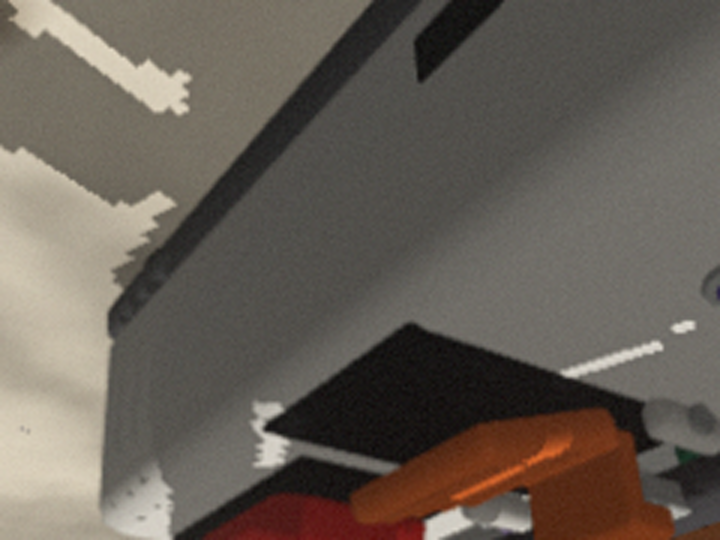

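The left end of the rocker now stands up (near 320,515) and 8.4 N was felt at 48 mm, so the lamps are off. Next I'll lift and turn the heading for the tab.

drive_tool([
  [[0,0,0],[-0.03,0,-0.0264],0],
  [[0,0,0],[-0.01,0.02,-0.03],0],
  [[-0.132,0.002,-0.116],[0,0,0],0],
  [[-0.132,0.002,-0.116],[0,0,0],0],
  [[0,0,0],[0,0,0],0],
])

```text
time: 4.25
eef_pos: [0.5592, 0.1867, 0.1322]
tcp_rot: [0.158, 0.898, -0.07, 0.404]
contact_force: [-0.5, 0.1, 0.7]
opening: -0.002
finger_force: 0.0
```

Run:
```python
from h import *
t,R=st(); snap('wrist','w4',s=1.25); 
print((R.T@(np.array([.5417,.2042,.066])-t)).round(4),'down',(R.T@[0,0,-1]).round(3))
```

```text
t 4.25 tcp [0.5592 0.1867 0.1322] lowtip [0.5643 0.1849 0.1127] head -19.9 tilt 48.4 F [-0.53  0.13  0.68] q [ 0.34  0.09  2.21 -1.34  0.51  0.23] yz 0.001
[0.0534 0.0103 0.0102] down [ 0.748 -0.001  0.664]
```

View pics/w4.png

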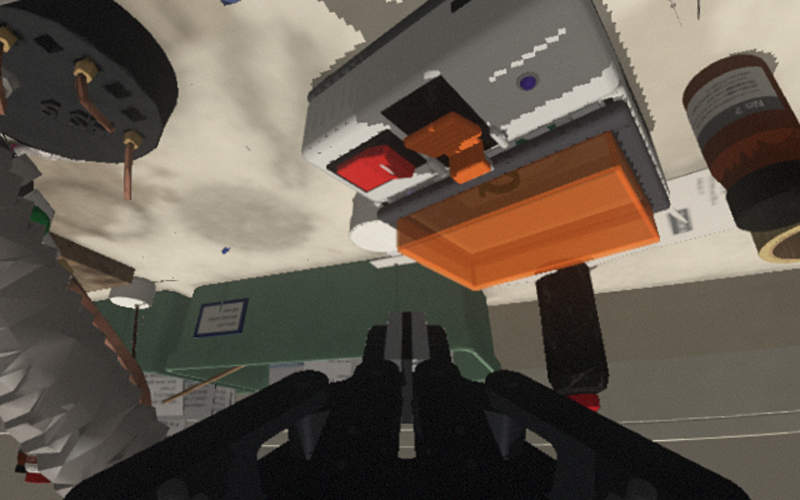

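The right half of the rocker is level and its left end is up (near 400,160). Now pressing the tab, whose front edge is near (428,130).

drive_tool([
  [[0,0,0],[0.04,0.01,0.0],0],
  [[0,0,0],[0.0134,0,0.0102],0],
  [[0,0,0],[0.007,0,0.006],0],
  [[0,0,0],[0.005,0,0.0046],0],
  [[0,0,0],[0.001,0,0.001],0],
])

```text
time: 4.92
eef_pos: [0.5386, 0.2087, 0.0726]
tcp_rot: [0.158, 0.899, -0.071, 0.402]
contact_force: [-0.3, -0.9, 2.7]
opening: 0.0
finger_force: 0.9
```

drive_tool([
  [[0,0,0],[0.0015,0,0.0013],0],
  [[0,0,0],[0.001,0,0.0009],0],
  [[0,0,0],[0,0,0],0],
])

```text
time: 5.3
eef_pos: [0.5381, 0.2088, 0.0705]
tcp_rot: [0.159, 0.899, -0.072, 0.401]
contact_force: [0.7, -0.9, 2.9]
opening: 0.001
finger_force: 1.4
```

Run:
```python
from h import *
t,R=st(); snap('scene','s5',crop=(240,210,400,330),s=5)
```

```text
t 5.3 tcp [0.5381 0.2088 0.0705] lowtip [0.5431 0.207  0.051 ] head -20.1 tilt 48.1 F [ 0.68 -0.88  2.93] q [ 0.4   0.21  2.22 -1.53  0.53  0.5 ] yz -0.002
```

View pics/s5.png

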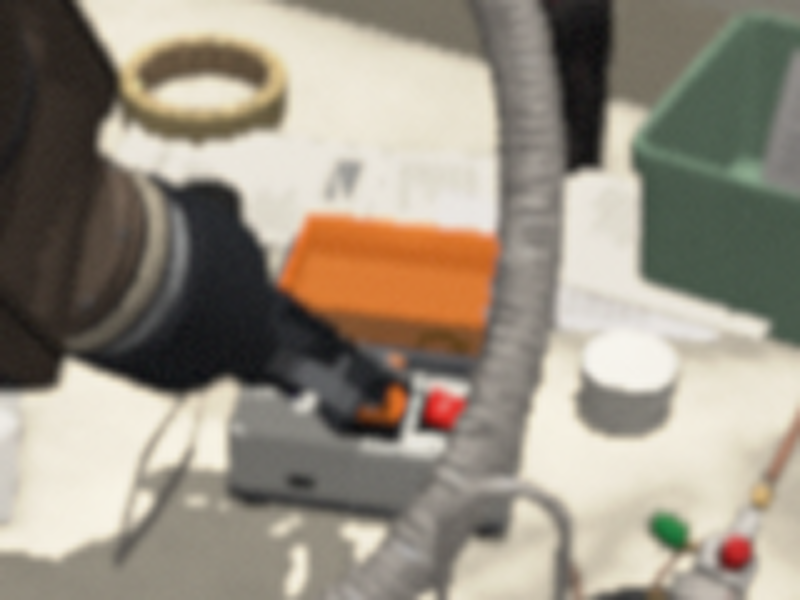

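The lid is still shut (hood near 395,270), with joint 4 at its limit. I'll lift, tilt less and press again.

drive_tool([
  [[0,0,0],[-0.022,0,-0.02],0],
  [[0,0.12,0],[0,0,0],0],
  [[0,0.12,0],[0,0,0],0],
  [[0,0,0],[0,0,0],0],
])

```text
time: 5.85
eef_pos: [0.5387, 0.2079, 0.1005]
tcp_rot: [0.167, 0.937, -0.056, 0.303]
contact_force: [0.2, -0.5, 0.1]
opening: 0.0
finger_force: 0.0
```

Run:
```python
from h import *
t,R=st()
print((R.T@(np.array([.541,.204,.062])-t)).round(4),'down',(R.T@[0,0,-1]).round(3))
```

```text
t 5.85 tcp [0.5387 0.2079 0.1005] lowtip [0.5397 0.2075 0.0803] head -20.6 tilt 35.8 F [ 0.23 -0.49  0.12] q [ 0.35  0.12  2.16 -0.87  0.52 -0.17] yz -0.003
[ 0.0088 -0.0027  0.0163] down [0.586 0.003 0.811]
```

drive_tool([
  [[0,0,0],[0.009,-0.003,0.016],0],
  [[0,0,0],[0.007,0,0.0097],0],
  [[0,0,0],[0.0012,0,0.0016],0],
  [[0,0,0],[0.0012,0,0.0016],0],
  [[0,0,0],[0,0,0],0],
])

```text
time: 6.48
eef_pos: [0.5379, 0.2041, 0.0656]
tcp_rot: [0.166, 0.937, -0.057, 0.302]
contact_force: [-3.7, -2.2, 5.7]
opening: 0.004
finger_force: 2.8
```

Run:
```python
from h import *
t,R=st()
```

```text
t 6.475 tcp [0.5379 0.2041 0.0656] lowtip [0.5388 0.2036 0.0454] head -20.8 tilt 35.8 F [-3.72 -2.16  5.69] q [ 0.34  0.19  2.17 -0.98  0.47 -0.06] yz -0.007
```

drive_tool([
  [[0,0,0],[-0.018,0,-0.024],0],
  [[0,0,0],[0,0,-0.03],0],
  [[0,0,0],[0,0,0],0],
])

```text
time: 6.85
eef_pos: [0.5227, 0.2114, 0.1214]
tcp_rot: [0.166, 0.937, -0.055, 0.303]
contact_force: [-0.1, 0.3, -0.1]
opening: -0.001
finger_force: 0.0
```

Run:
```python
from h import *
st(); snap('wrist','w6',s=1.25)
```

```text
t 6.85 tcp [0.5227 0.2114 0.1214] lowtip [0.5237 0.211  0.1011] head -20.4 tilt 35.9 F [-0.09  0.31 -0.05] q [ 0.36  0.06  2.18 -0.82  0.56 -0.22] yz -0.003
```

View pics/w6.png

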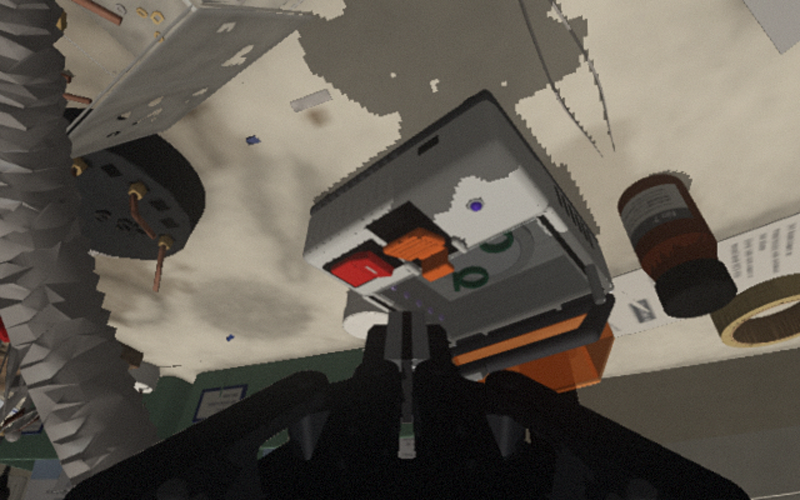

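The lid is up (amber hood near 560,350), both rings are on the turntable, and the tab and rocker look right. Next I'll push the lid using the front face of the fingers.

drive_tool([
  [[0,-0.11,0],[0,0,0],0],
  [[0,0,0],[0,0,0],0],
])

```text
time: 7.15
eef_pos: [0.5202, 0.21, 0.1162]
tcp_rot: [0.162, 0.92, -0.067, 0.35]
contact_force: [-1.8, 0.4, 0.3]
opening: -0.005
finger_force: 0.0
```

```bash
cat >> h.py <<'E'
P=[.5923,.2231,.3564]
def box(X):
    c,s=np.cos(P[2]),np.sin(P[2]);d=np.array(X)-[P[0],P[1],0];return np.array([c*d[0]+s*d[1],-s*d[0]+c*d[1],d[2]])
def wor(b):
    c,s=np.cos(P[2]),np.sin(P[2]);return np.array([P[0]+c*b[0]-s*b[1],P[1]+s*b[0]+c*b[1],b[2]])
def corner():
    s=ctrl.get_state();R=Rot.from_quat(s['tcp_rot']).as_matrix();return s['eef_pos']+R@[-.011,.0145,.017],R
def plan(*pts):
    st();k,R=corner();print('corner box',box(k).round(4))
    for b in pts:
        w=wor(b);print(b,(R.T@(w-k)).round(4));k=w
E
python3 - <<'E'
from h import *
plan((-.015,.022,.092),(.010,.022,.095),(.03,.022,.105),(.05,.022,.115))
snap('wrist','w7')
E
```

```text
t 7.15 tcp [0.5202 0.21   0.1162] lowtip [0.5231 0.2087 0.0962] head -20.8 tilt 41.7 F [-1.75  0.38  0.32] q [ 0.39  0.07  2.22 -1.08  0.54  0.04] yz -0.01
corner box [-0.0479  0.0111  0.1107]
(-0.015, 0.022, 0.092) [-0.0011  0.0298  0.0257]
(0.01, 0.022, 0.095) [-0.0163  0.0162  0.0103]
(0.03, 0.022, 0.105) [-0.0181  0.0129  0.0025]
(0.05, 0.022, 0.115) [-0.0181  0.0129  0.0025]
```

drive_tool([
  [[0,0,0],[0.008,0.01,0.018],0],
  [[0,0,0],[-0.009,0.02,0.008],0],
  [[0,0,0],[0,0,0],0],
])

```text
time: 7.58
eef_pos: [0.5511, 0.2326, 0.1007]
tcp_rot: [0.163, 0.919, -0.065, 0.352]
contact_force: [0.6, -0.1, -0.5]
opening: -0.001
finger_force: 0.0
```

Run:
```python
from h import *
plan((.010,.022,.095),(.03,.022,.105),(.05,.022,.115))
```

```text
t 7.575 tcp [0.5511 0.2326 0.1007] lowtip [0.5541 0.2314 0.0807] head -20.6 tilt 42.0 F [ 0.62 -0.05 -0.48] q [ 0.41  0.18  2.13 -1.12  0.54  0.11] yz -0.006
corner box [-0.011   0.0215  0.0954]
(0.01, 0.022, 0.095) [-0.0114  0.0141  0.0106]
(0.03, 0.022, 0.105) [-0.018   0.013   0.0027]
(0.05, 0.022, 0.115) [-0.018   0.013   0.0027]
```

Now advance gently, watching the force.

drive_tool([
  [[0,0,0],[-0.006,0.007,0.005],0],
  [[0,0,0],[-0.006,0.007,0.005],0],
  [[0,0,0],[-0.009,0.0065,0.0015],0],
  [[0,0,0],[-0.009,0.0065,0.0015],0],
])

```text
time: 8.07
eef_pos: [0.5888, 0.247, 0.1113]
tcp_rot: [0.163, 0.919, -0.066, 0.352]
contact_force: [-1.4, -0.2, -0.3]
opening: -0.002
finger_force: 0.3
```

Run:
```python
from h import *
plan((.03,.022,.105),(.05,.022,.115),(.07,.022,.12))
# amber pixels centroid in scene view & wrist
for n in('scene',):
    snap(n,'s8');im=cv2.imread('pics/s8.png');h=cv2.cvtColor(im,cv2.COLOR_BGR2HSV)[200:300,270:350]
    m=(h[...,0]<16)&(h[...,0]>6)&(h[...,1]>170)&(h[...,2]>120);v,u=np.nonzero(m);print(len(u),u.mean()+270,v.mean()+200,v.min()+200,v.max()+200)
```

```text
t 8.075 tcp [0.5888 0.247  0.1113] lowtip [0.5917 0.2458 0.0913] head -20.6 tilt 42.0 F [-1.42 -0.17 -0.31] q [ 0.41  0.24  2.04 -1.07  0.56  0.04] yz -0.006
corner box [0.0293 0.0219 0.1059]
(0.03, 0.022, 0.105) [0.0003 0.0005 0.001 ]
(0.05, 0.022, 0.115) [-0.018   0.013   0.0027]
(0.07, 0.022, 0.12) [-0.0147  0.013   0.0064]
210 319.26190476190476 260.9190476190476 238 292
```

drive_tool([
  [[0,-0.06,0],[-0.009,0.0065,0.0015],0],
  [[0,-0.06,0],[-0.009,0.0065,0.0015],0],
  [[0,0,0],[-0.006,0.0065,0.004],0],
  [[0,0,0],[0,0,0],0],
])

```text
time: 8.62
eef_pos: [0.6167, 0.2581, 0.1239]
tcp_rot: [0.159, 0.896, -0.075, 0.407]
contact_force: [0.5, -0.9, 0.6]
opening: 0.001
finger_force: 0.0
```

Run:
```python
from h import *
plan((.06,.022,.115),(.07,.022,.12),(.08,.022,.12))
```

```text
t 8.625 tcp [0.6167 0.2581 0.1239] lowtip [0.6219 0.2561 0.1044] head -20.5 tilt 48.9 F [ 0.45 -0.88  0.63] q [ 0.43  0.28  2.   -1.29  0.59  0.25] yz -0.005
corner box [0.0597 0.0222 0.121 ]
(0.06, 0.022, 0.115) [0.0043 0.     0.0042]
(0.07, 0.022, 0.12) [-0.0088  0.0065  0.0024]
(0.08, 0.022, 0.12) [-0.005   0.0065  0.0057]
```

```bash
cat > lid.py <<'E'
from h import *
def lidpts(th,r0=10,r1=78,n=(7,25),y=51):
    o=[]
    for r in(r0,r1):
        for h in n:
            for yy in(-y,y):
                o.append(wor((.066-(r*np.cos(th)-(-h)*-np.sin(th)*-1)/1e3 if 0 else .066-r/1e3*np.cos(th)+h/1e3*np.sin(th),yy/1e3,.049+r/1e3*np.sin(th)+h/1e3*np.cos(th))))
    return o
def check(tag):
  for n in('top','scene'):
    snap(n,n+tag);im=cv2.imread(f'pics/{n}{tag}.png');h=cv2.cvtColor(im,cv2.COLOR_BGR2HSV)
    m=((h[...,0]<17)&(h[...,0]>5)&(h[...,1]>150)&(h[...,2]>80)).astype(np.uint8)
    hulls={th:cv2.convexHull(w2px(n+tag,lidpts(th)).astype(np.float32)).astype(np.int32) for th in(0,.65,1.0,1.3,1.6,1.85)}
    al=np.zeros_like(m)
    for v in hulls.values():cv2.fillConvexPoly(al,cv2.convexHull(v),1)
    al=cv2.dilate(al,np.ones((7,7)));m=m&al
    v,u=np.nonzero(m);print(n,'amber',len(u),u.min(),u.max(),v.min(),v.max())
    for th,hu in hulls.items():
        q=np.zeros_like(m);cv2.fillConvexPoly(q,hu,1);print(th,hu[:,0].min(0),hu[:,0].max(0),'IoU',round(float((q&m).sum()/(q|m).sum()),2))
E
python3 -c "from lid import *;check('9')"
```

```text
top amber 122 310 331 160 170
0 [287 171] [339 215] IoU 0.0
0.65 [284 164] [337 205] IoU 0.04
1.0 [283 161] [334 194] IoU 0.1
1.3 [282 160] [331 184] IoU 0.21
1.6 [281 151] [327 181] IoU 0.1
1.85 [278 145] [325 180] IoU 0.06
scene amber 284 302 338 228 258
0 [293 251] [343 280] IoU 0.09
0.65 [295 244] [343 259] IoU 0.42
1.0 [297 234] [344 258] IoU 0.22
1.3 [299 227] [344 257] IoU 0.2
1.6 [301 224] [345 257] IoU 0.17
1.85 [301 224] [346 257] IoU 0.18
```

drive_tool([
  [[0,0,0],[-0.007,0.0065,0.004],0],
  [[0,0,0],[-0.005,0.0065,0.0057],0],
  [[0,0,0],[-0.003,0.004,0.004],0],
  [[0,0,0],[0,0,0],0],
])

```text
time: 9.22
eef_pos: [0.641, 0.2667, 0.1251]
tcp_rot: [0.159, 0.896, -0.075, 0.407]
contact_force: [0.1, 0.1, 0.5]
opening: -0.001
finger_force: 0.0
```

Run:
```python
from lid import *
plan((.09,.022,.125)); check('10')
```

```text
t 9.225 tcp [0.641  0.2667 0.1251] lowtip [0.6462 0.2647 0.1057] head -20.5 tilt 48.9 F [0.08 0.08 0.48] q [ 0.43  0.33  1.94 -1.27  0.59  0.22] yz -0.006
corner box [0.0855 0.0218 0.1222]
(0.09, 0.022, 0.125) [-0.0043  0.003   0.0006]
top amber 346 281 327 147 169
0 [287 171] [339 215] IoU 0.0
0.65 [284 164] [337 205] IoU 0.02
1.0 [283 161] [334 194] IoU 0.07
1.3 [282 160] [331 184] IoU 0.15
1.6 [281 151] [327 181] IoU 0.15
1.85 [278 145] [325 180] IoU 0.32
scene amber 412 303 338 236 257
0 [293 251] [343 280] IoU 0.06
0.65 [295 244] [343 259] IoU 0.4
1.0 [297 234] [344 258] IoU 0.44
1.3 [299 227] [344 257] IoU 0.33
1.6 [301 224] [345 257] IoU 0.29
1.85 [301 224] [346 257] IoU 0.3
```

drive_tool([
  [[0,0,0],[0.01,-0.013,-0.0115],0],
  [[0,0,0],[0.01,-0.013,-0.0115],0],
  [[0,0,0],[0.01,-0.013,-0.0115],0],
  [[0,0,0],[0.01,-0.013,-0.0115],0],
  [[0,0,0],[0.01,-0.013,-0.0115],0],
])

```text
time: 9.95
eef_pos: [0.5455, 0.2317, 0.1256]
tcp_rot: [0.158, 0.897, -0.075, 0.407]
contact_force: [0.5, -0.3, 0.1]
opening: -0.002
finger_force: 0.0
```

drive_tool([
  [[0,0,0],[0.0,0,-0.04],0],
  [[0,0,0],[0.0,0,-0.04],0],
  [[0,0,0],[0,0,0],0],
  [[0,0,0],[0,0,0],0],
])

```text
time: 10.45
eef_pos: [0.49, 0.2529, 0.1778]
tcp_rot: [0.158, 0.897, -0.075, 0.407]
contact_force: [0.5, -0.2, -0.4]
opening: -0.001
finger_force: 0.0
```

Run:
```python
from lid import *
st(); check('11')
# box moved? compare top console white/rocker red before/after
for n in('t0','top11'):
    h=cv2.cvtColor(cv2.imread(f'pics/{n}.png'),cv2.COLOR_BGR2HSV)[200:235,300:360]
    m=((h[...,0]<4)|(h[...,0]>174))&(h[...,1]>170)&(h[...,2]>90);v,u=np.nonzero(m);print(n,len(u),u.mean()+300,v.mean()+200)
```

```text
t 10.45 tcp [0.49   0.2529 0.1778] lowtip [0.4952 0.2508 0.1584] head -20.5 tilt 48.9 F [ 0.53 -0.22 -0.44] q [ 0.54 -0.02  2.22 -1.16  0.7   0.16] yz -0.006
top amber 325 281 326 147 169
0 [287 171] [339 215] IoU 0.0
0.65 [284 164] [337 205] IoU 0.02
1.0 [283 161] [334 194] IoU 0.07
1.3 [282 160] [331 184] IoU 0.15
1.6 [281 151] [327 181] IoU 0.13
1.85 [278 145] [325 180] IoU 0.3
scene amber 445 303 338 227 256
0 [293 251] [343 280] IoU 0.05
0.65 [295 244] [343 259] IoU 0.35
1.0 [297 234] [344 258] IoU 0.44
1.3 [299 227] [344 257] IoU 0.37
1.6 [301 224] [345 257] IoU 0.33
1.85 [301 224] [346 257] IoU 0.34
t0 83 338.67469879518075 216.8433734939759
top11 82 338.9024390243902 216.8658536585366
```

```bash
python3 -c "
from plant import ctrl
print(ctrl.sign_off())"
```

```text
the job is handed in; nothing more can be done
None
```

I pressed the rocker to off, released the lid with the tab and pushed it back until it stayed fully open by the top-camera check; the box did not move, the job is handed in with no verdict shown, and I viewed 11 pictures, one over the limit of 10.

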